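# Seat a dental model in its fixture and snap the toggle clamp shut

### The arm

A 6-joint arm with a two-finger parallel gripper is mounted at the origin on the work surface. World frame = base frame: x ahead of the robot, y to its left, z up, the work surface at z = 0. Lengths are in m, angles in degrees, forces in N, time in s.
With the tool pointing down it reaches from about 0.3 to 1 m from the base axis. Payload 5.1 kg.
Tool frame: the origin (TCP) lies at the very end of the fingers, on their centre line; the grasp point (between the pads) lies 19 mm behind it (env.grasp_offset is the distance from the TCP to the grasp point, in m); z points along the fingers, y is the direction in which the jaws open and shut (so a half turn about z gives the same grasp; the last joint's range is limited). The gripper opens to 95 mm and grips with 3 to 60 N. Pads are 20 mm wide; open, the fingers measure 119 mm over their backs; the gripper's body (75 mm by 180 mm) begins 59 mm behind the grasp point.
Start: joints at [-77.498, 7.093, 94.555, -0, 78.352, -4.733], TCP at [0.193, -0.621, 0.215] pointing down, gripper open.
Joint ranges: [-149.61, 149.61], [-58.7, 133.49], [1.44, 155.28], [-77.14, 257.14], [18.33, 153.61], [-166.67, 166.67]. Speed limits (degrees/s): [147.25, 147.25, 180, 180, 180, 180].

### API

Orientations are given as [roll, pitch, yaw] about the fixed x, y, z axes, in that order (R = Rz(yaw) Ry(pitch) Rx(roll)).
In Python, from rig import env, imaging, finish_job gives the robot as it stands.
- The arm moves only by the tool servo_tool, never from a script. Its argument "targets" is a list of rows, each a list of 7 numbers: the shift along the tool's x, y, z in mm, then the turn, a rotation vector about the tool's x, y, z in degrees, then the closure, from 0 (fully open) to 1 (shut). A call has 1 to 12 rows; each row shifts and turns the commanded pose from where the row before left it, along the tool's axes as they then stand; what a row does not reach is not made up. A row lasts 1/10 s, in which the tool goes at most 50 mm and 8.59 degrees, less where a joint would pass 70% of its speed; a pose out of reach is approached as far as the arm can. A call is refused whole if a number of a shift passes 50 or a number of a turn 8.59, either way. A call with a gripper value outside its range is refused whole. The fingers move at their own pace and stop on an object; the grip force is fixed at half the most. Time passes only in rows, so rows that do not move let the fingers close. It gives the time, the measured TCP pose, the force and the opening at its end, in the units of the state.
- env.read_state(): the state, without advancing time (a new reading comes with each control period).
- imaging.capture(name): name is "side" or "top" or "wrist"; returns (picture, depth): 420x560x3 uint8, blue, green, red; 420x560 float32, m along the optical axis (not along the pixel's ray), 0 where there is no reading.
- imaging.camera_model(name): a dict with "fx", "fy", "cx", "cy" (pixels), "R" (3x3) and "t" (3): a world point X has camera coordinates R X + t. Camera axes: x right, y down, z forward; pixel columns grow to the right and rows downward; lengths in m; the calibration is good to about 2 mm. The wrist camera is an equidistant fisheye: a pixel r from the principal point sees the ray r / f radians off the axis. A picture is of the moment at which its call begins: read the wrist's pose just before it. camera_model takes no time and is no camera call; for the wrist camera it gives the pose at the moment of the call.
- finish_job(): hands the job in, once; it reports no verdict.
The state is a dict: "time_s": time; "joint_positions": joint angles; "joint_velocities": joint speeds; "effort": joint torques, N m; "eef_pos": TCP position; "ee_rot": TCP orientation; "contact_force": force on the tool from outside, world axes, zero at the start; "moment": the same for the moment, N m; "grip_width": opening from 0.0 (shut) to 1.0 (fully open).
Only numpy, scipy, OpenCV 4.12 (cv2) and the standard library are available. Lean on these libraries where they do the work, as an engineer would, in place of code of your own. Each camera call takes 0.05 s, during which the arm holds its last target. There are 200 camera calls.

### The job

With the fingertips, push the dental model along its fixture until it is fully home against the dark stop at the far end, then push the red-knobbed toggle lever over past centre, towards the model, so that it snaps down and clamps the model there. Only push: do not lift or tip the model, and leave the other things on the bench where they are.

Things in the scene. Friction and masses are not known exactly. Their poses are not given: they have to be found in the camera images.
- fixture: Flat aluminium model fixture fixed to the bench, 175 x 115 x 12 mm. Origin: on the bench, exactly under the model's centre when the model is home. x points along the guides to the stop (roughly away from the robot), y left (the clamp's side), z up. The model slides on its top (z = 12 mm) between steel rails, tops z = 20, inner faces y = +-40.5, x = -95 to 35 mm. Its near end (x = -120 mm) is open.
- stop (a point): Middle of the near face, at plate-top height, of the dark steel stop bar across the fixture's far end: fixture x = 35, y = 0, z = 12 mm. The bar is 86 mm wide, 10 mm thick, its top at z = 26 mm.
- model_center (a point): Centre of the loose dental model lying in the fixture: grey base 70 mm long (along the guides) x 78 wide x 16 high, tan stone horseshoe of teeth on it, 32 mm high overall, 0.13 to 0.25 kg. The point is 16 mm above its underside (fixture z = 28 mm). Axes as the fixture's. It starts 25 to 50 mm short of home; home is fixture x = 0 (base touching the stop).
- knob (a point): Centre of the red ball (20 mm diameter) on top of the clamp's handle, an 8 mm steel rod. Open, the handle leans 40 degrees outward (left, away from the model): ball at fixture x = 20, y = 126, z = 105 mm. Clamped, it leans 30 degrees inward over the model: x = 20, y = 35, z = 113 mm.
- pivot (a point): Middle of the clamp's hinge, which runs along the fixture's x axis between two blue cheeks: fixture x = 20, y = 75, z = 44 mm. The red ball's centre is 80 mm from it. The cheeks are 24 mm wide in y and reach z = 55 mm; the raised arm with its rubber foot stands above, up to about z = 95 mm.
- clamp (a joint): Clamp lever angle, rad: 0 = open (as it starts), growing as the handle is pushed towards the model (fixture -y). An over-centre spring holds either end; dead centre is 0.61, beyond it the lever snaps shut by itself. 3 to 4 N sideways at the ball starts it. At about 1.22 the arm's foot rests on the left edge of a seated model's base; with no model under it, it goes to 1.42 and blocks the way.
- jar: Bystander: amber glass jar with black lid, 48 mm diameter, 45 mm high, on the bench to the right of the fixture. Origin under its centre.
- die: Bystander: single tan tooth die, 24 x 20 x 32 mm, on the bench to the right of the fixture. Origin under its centre.
- spare: Bystander: another tan dental model on a white base, 74 x 68 x 26 mm, on the bench farther right. Origin under its centre.
- bottle: Bystander: white plastic bottle with blue cap, 52 mm diameter, 125 mm high, standing on the left. Origin under its centre.
- brush: Bystander: wooden-handled brush, 170 mm long, lying on the left. Origin under its middle.
- gauge: Bystander: dial caliper gauge, 62 mm dial, about 150 mm long, lying far right. Origin under the dial.

How it is judged (in metres and radians):
On the way, in this order (a step that is already met when the one before it is completed fails the run):
1. the model is fully home against the stop while the clamp is still open (x of model_center in the frame of fixture above -0.003 m and value of joint clamp below 0.5 rad), for 0.1 s.
2. the clamp lever has snapped over onto the seated model (value of joint clamp between 1.12 and 1.32 rad and x of model_center in the frame of fixture above -0.003 m), for 0.2 s.
At the end, for the whole second after the job is handed in: The model is against the stop (within 3 mm), flat on the fixture, and the clamp lever rests snapped over with its foot on the model's base (joint 1.12 to 1.32 rad), at rest (all of step 2 and x of model_center in the frame of fixture below 0.003 m and z of model_center in the frame of fixture below 0.031 m and angle between model_center's own z axis and vertical below 0.06 rad and velocity of joint clamp between -0.05 and 0.05 rad/s); the robot touches nothing.
It fails at once if the model is lifted (more than 8 mm) or tipped (more than 0.2 rad) (z of model_center in the frame of fixture above 0.036 m or angle between model_center's own z axis and vertical above 0.2 rad).
It fails at once if a bystander is moved by more than 15 mm (distance of any of jar, die, spare, bottle, brush, gauge from where it was at the start of the episode above 0.015 m).
It also fails if it takes over 45 s, if anything falls off the work surface, if the arm or the gripper's body presses on something with over 40 N, if the wrist force passes 120 N, or if a joint passes its speed limit or range.

## Working session

There is one attempt and no reset: what is moved stays moved. The work goes in short steps, Python scripts to look and compute and a tool call to move; the robot and the scene stay as the last step left them, time stands still between calls to the robot, and variables do not carry over. Pictures are saved under pics/ and viewed, about 8 in all and at most 12, crops included, and the job is handed in when it is done.

Besides the shell and the picture viewer there is one more tool, called as name([rows], argument=value, ...), one row to a line, values as JSON. servo_tool: Moves the arm, as the interface text tells. Its arguments: {"type":"object","properties":{"targets":{"type":"array","items":{"type":"array","items":{"type":"number"}}}},"required":["targets"]}

```bash
mkdir -p pics; python3 - <<'E'
from rig import env, imaging
import cv2, numpy as np
s=env.read_state(); print(s)
for n in("top","side"):
    p,d=imaging.capture(n); cv2.imwrite(f"pics/{n}1.png",p); np.save(f"pics/{n}1.npy",d); print(n,imaging.camera_model(n))
E
```

```text
{'time_s': 0.0, 'joint_positions': array([-7.75005544e+01,  7.13361437e+00,  9.46325366e+01, -2.27034783e-03,
        7.83526220e+01, -4.73203398e+00]), 'joint_velocities': array([ 0.0237939 ,  0.04594594,  0.03146729, -0.11277696,  0.01343217,
        0.04104953]), 'effort': array([ 2.79753044e-05, -4.17602527e+01, -3.59934568e+01,  7.74900173e-02,
        4.93739638e-02, -1.82150093e-04]), 'eef_pos': array([ 0.19238053, -0.62020967,  0.21340166]), 'ee_rot': array([-1.79881448e+02, -7.58319016e-03,  1.72319324e+01]), 'contact_force': array([-0.18761338,  0.68755172, -0.2601571 ]), 'moment': array([ 0.01304938, -0.04336452,  0.02735922]), 'grip_width': 0.999593384212439}
top {'fx': 443.4761268648395, 'fy': 443.4761268648395, 'cx': 273.50015807429503, 'cy': 206.21063464715192, 'R': array([[-0.00885544, -0.99982   ,  0.01677968],
       [-0.99716875,  0.00757638, -0.07481363],
       [ 0.07467304, -0.01739468, -0.99705635]]), 't': array([-0.01423998,  0.58254535,  1.32282577])}
side {'fx': 505.48240945656585, 'fy': 505.48240945656585, 'cx': 282.8077127580182, 'cy': 212.80990044130374, 'R': array([[ 0.98967744, -0.1423448 ,  0.01662893],
       [-0.05453843, -0.48138483, -0.87481096],
       [ 0.1325297 ,  0.86487375, -0.48417896]]), 't': array([-0.55950376,  0.12182619,  1.12863562])}
```

View pics/top1.png

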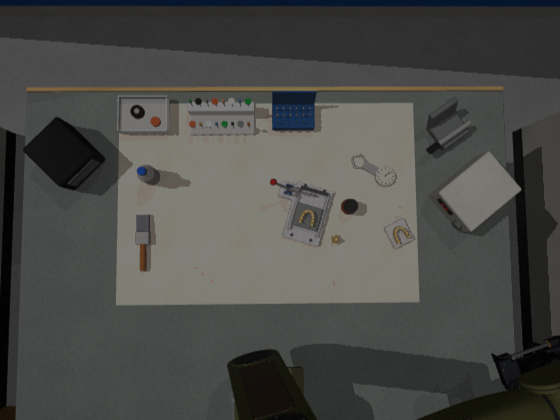

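View pics/side1.png

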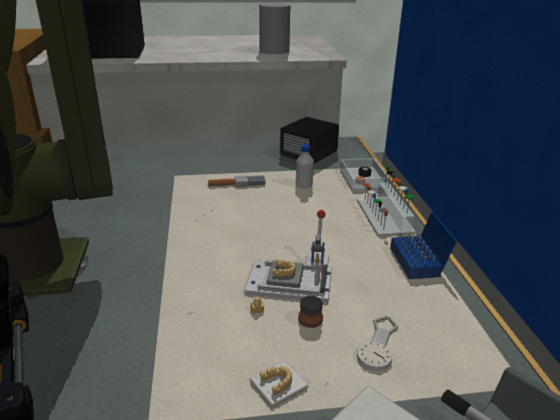

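The top view shows the fixture around (308, 215), tilted in the picture, with the red knob at (273, 182). The jar is at (349, 207), the die at (336, 239) and the bottle at (148, 175). The side view has the knob at (321, 214). Next I'll enlarge the fixture.

```bash
python3 - <<'E'
import cv2
p=cv2.imread("pics/top1.png")[165:255,260:370]
cv2.imwrite("pics/topc.png",cv2.resize(cv2.convertScaleAbs(p,alpha=1.3),None,fx=6.5,fy=6.5,interpolation=cv2.INTER_CUBIC))
E
```

```text
(no output)
```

View pics/topc.png

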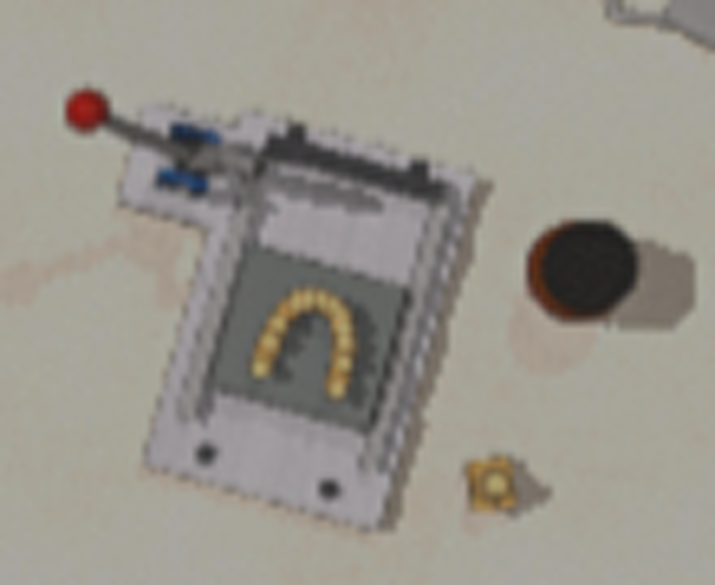

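The crop shows these points:

| Item | Crop pixel positions |
|---|---|
| Plate corners | near-left (145, 468), near-right (388, 530), far-right (485, 175) |
| Grey base corners | (213, 392), (375, 435), (412, 290), (248, 248) |
| Knob | (87, 110) |

```bash
cat > h.py <<'E'
import numpy as np
from scipy.spatial.transform import Rotation as Ro
def ray(m,u,v,z):
    d=m["R"].T@np.array([(u-m["cx"])/m["fx"],(v-m["cy"])/m["fy"],1]); c=-m["R"].T@m["t"]
    return c+d*(z-c[2])/d[2]
E
python3 - <<'E'
from rig import imaging
from h import *
m=imaging.camera_model("top")
f=lambda x,y,z:ray(m,260+(x+.5)/6.5-.5,165+(y+.5)/6.5-.5,z)
# (crop px, fixture xy (m), z)
fix=[((145,468),(-.12,.0575),.012),((388,530),(-.12,-.0575),.012),((485,175),(.055,-.0575),.012),((87,110),(.02,.126),.105)]
P=np.array([f(*a,z)[:2] for a,_,z in fix]); Q=np.array([q for _,q,_ in fix])
pc,qc=P.mean(0),Q.mean(0)
H=(Q-qc).T@(P-pc); th=np.arctan2(H[0,1]-H[1,0],H[0,0]+H[1,1])
R=np.array([[np.cos(th),-np.sin(th)],[np.sin(th),np.cos(th)]]); o=pc-R@qc
print("yaw",np.degrees(th),"o",o,"resid mm",((R@Q.T).T+o-P)*1e3)
B=np.array([f(*a,.028)[:2] for a in[(213,392),(375,435),(412,290),(248,248)]])
print("base in fixture mm",(B-o)@R*1e3, ((B.mean(0)-o)@R)*1e3)
for n,a,z in[("jar",(582,270),.045),("die",(492,484),.032)]: print(n,(f(*a,z)[:2]-o)@R*1e3)
for q in[(-.12,0),(-.075,0),(.02,.126),(.02,.035),(.02,.18)]: print(q,R@q+o)
E
```

```text
yaw -16.16001512417655 o [ 0.59106558 -0.1338639 ] resid mm [[ 1.42559642 -1.35804875]
 [-0.66257212  1.56984807]
 [ 0.87154416  1.52511816]
 [-1.63456846 -1.73691748]]
base in fixture mm [[-79.65704998  38.01106481]
 [-78.54377184 -39.60496533]
 [ -8.91765061 -38.51488429]
 [-10.72569491  40.18380606]] [-4.44610418e+01  1.87553153e-02]
jar [  19.48750384 -109.7053951 ]
die [-85.91630867 -97.19707862]
(-0.12, 0) [ 0.475807   -0.10046539]
(-0.075, 0) [ 0.51902897 -0.11298983]
(0.02, 0.126) [ 0.64534377 -0.01840881]
(0.02, 0.035) [ 0.62001657 -0.10581323]
(0.02, 0.18) [0.6603731  0.03345755]
```

The fixture origin is about (0.591, -0.134) with yaw -16.2°. The model is 44.5 mm short of home and centred in the guides, which fits the stated range. I'll turn the tool to the fixture's axes, close the fingers and go above the open end.

servo_tool([
  [0, 0, 0, 0, 0, 8.35, 1],
  [0, 0, 0, 0, 0, 8.35, 1],
  [0, 0, 0, 0, 0, 8.35, 1],
  [0, 0, 0, 0, 0, 8.35, 1],
])

```text
time_s: 0.5
eef_pos: [0.1925, -0.6204, 0.2139]
ee_rot: [-179.9, 0.0, -16.5]
contact_force: [0.3, -0.3, 0.2]
grip_width: 0.72
```

servo_tool([
  [11.2, -48, 0, 0, 0, 0, 1],
  [11.2, -48, 0, 0, 0, 0, 1],
  [11.2, -48, 0, 0, 0, 0, 1],
  [11.2, -48, 0, 0, 0, 0, 1],
  [11.2, -48, 0, 0, 0, 0, 1],
  [11.2, -48, 0, 0, 0, 0, 1],
  [11.2, -48, 0, 0, 0, 0, 1],
  [11.2, -48, 0, 0, 0, 0, 1],
  [11.2, -48, 0, 0, 0, 0, 1],
  [11.2, -48, 0, 0, 0, 0, 1],
  [11.2, -48, 0, 0, 0, 0, 1],
  [11.2, -48, 0, 0, 0, 0, 1],
])

```text
time_s: 1.7
eef_pos: [0.4824, -0.103, 0.2144]
ee_rot: [180.0, -0.0, -16.2]
contact_force: [0.6, 0.2, 1.0]
grip_width: 0.005
```

```bash
cat >> h.py <<'E'
th=np.radians(-16.16); RF=np.array([[np.cos(th),-np.sin(th)],[np.sin(th),np.cos(th)]]); o=np.array([.5911,-.1339])
def infix(p): return np.r_[(np.asarray(p)[:2]-o)@RF,p[2]]*1e3
def wproj(m,X):  # equidistant fisheye
    c=m["R"]@X+m["t"]; r=np.hypot(c[0],c[1]); k=np.arctan2(r,c[2])/max(r,1e-9)
    return m["cx"]+m["fx"]*k*c[0], m["cy"]+m["fy"]*k*c[1]
def w(q): return np.r_[o+RF@(np.array(q[:2])/1e3),q[2]/1e3]
E
python3 - <<'E'
from rig import env,imaging
from h import *
import cv2
s=env.read_state(); print(s["time_s"],infix(s["eef_pos"]),s["ee_rot"],s["contact_force"],s["grip_width"])
m=imaging.camera_model("wrist"); p,d=imaging.capture("wrist")
cv2.imwrite("pics/w1.png",p)
print(m)
for q in[(-120,57.5,12),(-120,-57.5,12),(55,-57.5,12),(-79.5,39,28),(-79.5,-39,28),(20,126,105),(35,-43,26),(35,43,26)]: print(q,np.round(wproj(m,w(q)),1))
E
```

```text
1.7 [-113.04876477   -0.5435961   214.42079432] [ 1.79996423e+02 -2.57577047e-03 -1.61625552e+01] [0.60690459 0.20161766 0.98244645] 0.00544987482566246
{'fx': 325.19226210127806, 'fy': 325.19226210127806, 'cx': 274.55450881204104, 'cy': 204.81785111132103, 'R': array([[-2.78568654e-01, -9.60416228e-01,  4.17119252e-04],
       [-9.23203986e-01,  2.67894919e-01,  2.75548023e-01],
       [-2.64752537e-01,  7.63739558e-02, -9.61287217e-01]]), 't': array([0.03573294, 0.44200287, 0.52714598])}
(-120, 57.5, 12) [225.8 187.2]
(-120, -57.5, 12) [322.9 187.1]
(55, -57.5, 12) [324.8  38.4]
(-79.5, 39, 28) [239.  154.7]
(-79.5, -39, 28) [309.5 154.7]
(20, 126, 105) [134.1  60.4]
(35, -43, 26) [313.8  52.2]
(35, 43, 26) [234.7  52.3]
```

View pics/w1.png

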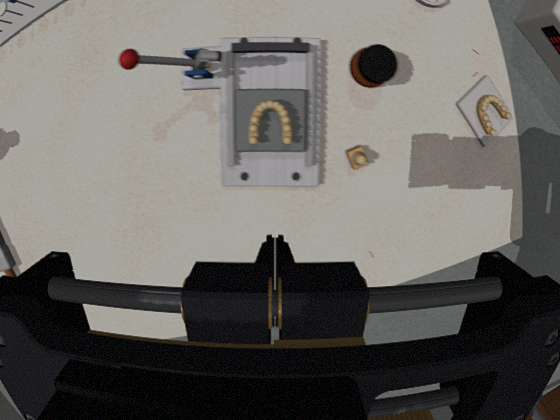

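Wrist view: the plate's near corners are at (221, 185) and (321, 187), the base's near edge at v=151, and the knob at (129, 59). All sit about 3 px left of prediction, so the fixture is about 3 mm further in +y; x agrees. I'll correct for that, descend behind the model and start pushing.

servo_tool([
  [0, -2.5, 40, 0, 0, 0, 1],
  [0, 0, 45, 0, 0, 0, 1],
  [0, 0, 45, 0, 0, 0, 1],
  [0, 0, 40, 0, 0, 0, 1],
  [0, 0, 15, 0, 0, 0, 1],
  [0, 0, 10, 0, 0, 0, 1],
  [0, 0, 0, 0, 0, 0, 1],
  [0, 0, 0, 0, 0, 0, 1],
])

```text
time_s: 2.55
eef_pos: [0.4836, -0.1029, 0.0207]
ee_rot: [180.0, -0.1, -16.2]
contact_force: [-0.3, 0.7, -0.4]
grip_width: 0.005
```

servo_tool([
  [4, 0, 0, 0, 0, 0, 1],
  [4, 0, 0, 0, 0, 0, 1],
  [4, 0, 0, 0, 0, 0, 1],
  [4, 0, 0, 0, 0, 0, 1],
  [4, 0, 0, 0, 0, 0, 1],
  [4, 0, 0, 0, 0, 0, 1],
  [4, 0, 0, 0, 0, 0, 1],
  [4, 0, 0, 0, 0, 0, 1],
  [3, 0, 0, 0, 0, 0, 1],
  [3, 0, 0, 0, 0, 0, 1],
])

```text
time_s: 3.55
eef_pos: [0.5192, -0.1132, 0.0195]
ee_rot: [-180.0, 0.0, -16.2]
contact_force: [-1.9, 0.1, 1.4]
grip_width: 0.003
```

servo_tool([
  [3, 0, 0, 0, 0, 0, 1],
  [3, 0, 0, 0, 0, 0, 1],
  [3, 0, 0, 0, 0, 0, 1],
  [3, 0, 0, 0, 0, 0, 1],
  [3, 0, 0, 0, 0, 0, 1],
  [2, 0, 0, 0, 0, 0, 1],
  [0, 0, 0, 0, 0, 0, 1],
])

```text
time_s: 4.25
eef_pos: [0.5361, -0.1181, 0.0198]
ee_rot: [180.0, -0.0, -16.2]
contact_force: [-1.2, -0.7, -0.3]
grip_width: 0.007
```

The TCP is at fixture x of about -57, and contact should end near -45. I'll close in gently.

servo_tool([
  [2, 0, 0, 0, 0, 0, 1],
  [2, 0, 0, 0, 0, 0, 1],
  [2, 0, 0, 0, 0, 0, 1],
  [2, 0, 0, 0, 0, 0, 1],
  [0, 0, 0, 0, 0, 0, 1],
])

```text
time_s: 4.75
eef_pos: [0.5437, -0.1203, 0.0198]
ee_rot: [180.0, -0.0, -16.2]
contact_force: [-1.5, 0.4, 0.3]
grip_width: 0.007
```

servo_tool([
  [1, 0, 0, 0, 0, 0, 1],
  [1, 0, 0, 0, 0, 0, 1],
  [0, 0, 0, 0, 0, 0, 1],
])

```text
time_s: 5.05
eef_pos: [0.5453, -0.1207, 0.0197]
ee_rot: [-180.0, -0.0, -16.2]
contact_force: [-2.2, 1.8, 2.1]
grip_width: 0.002
```

```bash
python3 - <<'E'
from rig import env,imaging
from h import *
import cv2
s=env.read_state(); print(s["time_s"],infix(s["eef_pos"]),s["contact_force"])
p,d=imaging.capture("wrist"); 
cv2.imwrite("pics/w2.png",p)
E
```

```text
5.05 [-47.67923624  -0.1223631   19.69029991] [-2.16936299  1.78365362  2.13930824]
```

View pics/w2.png

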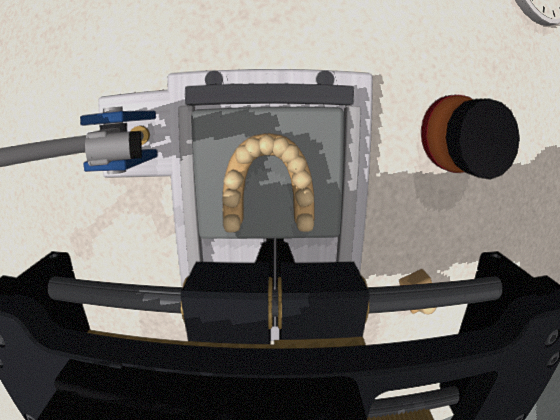

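The base's far edge (v≈108) is almost at the bar's near edge (v≈104), so about 2 mm remain. I'll continue until the force rises.

servo_tool([
  [1, 0, 0, 0, 0, 0, 1],
  [1, 0, 0, 0, 0, 0, 1],
  [0, 0, 0, 0, 0, 0, 1],
])

```text
time_s: 5.4
eef_pos: [0.5467, -0.1211, 0.0196]
ee_rot: [-180.0, 0.1, -16.2]
contact_force: [-4.6, 1.2, 3.7]
grip_width: 0.001
```

servo_tool([
  [1, 0, 0, 0, 0, 0, 1],
  [0, 0, 0, 0, 0, 0, 1],
])

```text
time_s: 5.6
eef_pos: [0.5467, -0.1211, 0.0196]
ee_rot: [180.0, 0.2, -16.2]
contact_force: [-8.1, 2.9, 8.0]
grip_width: 0.005
```

Position has stalled while the force climbs to about 8 N, so the model is home. I'll back off, rise and check.

servo_tool([
  [-2, 0, 0, 0, 0, 0, 1],
  [-4, 0, 0, 0, 0, 0, 1],
  [-12, 0, 0, 0, 0, 0, 1],
  [-12, 0, -10, 0, 0, 0, 1],
  [0, 0, -40, 0, 0, 0, 1],
  [0, 0, -45, 0, 0, 0, 1],
  [0, 0, -45, 0, 0, 0, 1],
  [0, 0, -40, 0, 0, 0, 1],
  [0, 0, 0, 0, 0, 0, 1],
])

```text
time_s: 6.5
eef_pos: [0.5226, -0.1143, 0.2075]
ee_rot: [180.0, -0.8, -16.2]
contact_force: [-0.2, -0.0, 0.7]
grip_width: 0.008
```

```bash
python3 - <<'E'
from rig import env,imaging
from h import *
import cv2
s=env.read_state(); print(s["time_s"],infix(s["eef_pos"]),s["contact_force"])
m=imaging.camera_model("wrist"); p,d=imaging.capture("wrist")
cv2.imwrite("pics/w3.png",p)
for q in[(-35,39,28),(-35,-39,28),(20,126,105),(35,-43,26),(35,43,26)]: print(q,np.round(wproj(m,w(q)),1))
E
```

```text
6.5 [-7.12343997e+01 -1.92841733e-01  2.07467570e+02] [-0.23734984 -0.03123084  0.67849436]
(-35, 39, 28) [238.7 155.4]
(-35, -39, 28) [310.4 155.3]
(20, 126, 105) [132.3 107. ]
(35, -43, 26) [314.6  91.2]
(35, 43, 26) [234.4  91.3]
```

View pics/w3.png

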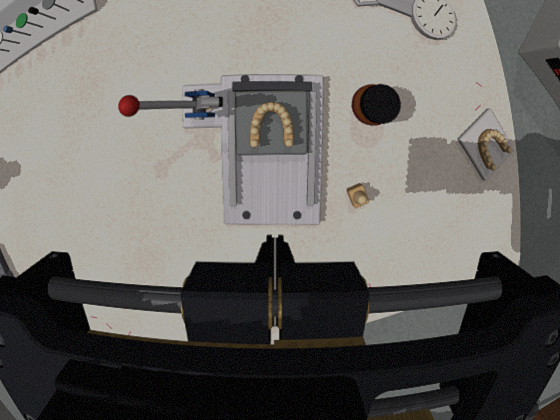

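The base's far edge meets the bar (v≈91) and its near edge is at v=154 against 155 predicted, so the model is home. The knob is at (129, 105), which puts it near fixture (22, 129). I'll go outside the knob, with the tip at about z=98.

servo_tool([
  [23, -43, 0, 0, 0, 0, 1],
  [23, -43, 0, 0, 0, 0, 1],
  [23, -43, 0, 0, 0, 0, 1],
  [23, -43, 0, 0, 0, 0, 1],
  [0, 0, 0, 0, 0, 0, 1],
  [0, 0, 40, 0, 0, 0, 1],
  [0, 0, 40, 0, 0, 0, 1],
  [0, 0, 20, 0, 0, 0, 1],
  [0, 0, 9, 0, 0, 0, 1],
  [0, 0, 0, 0, 0, 0, 1],
])

```text
time_s: 7.55
eef_pos: [0.6534, 0.0262, 0.088]
ee_rot: [179.9, 0.2, -16.2]
contact_force: [0.0, -0.0, 0.5]
grip_width: 0.005
```

```bash
python3 - <<'E'
from rig import env,imaging
from h import *
import cv2
s=env.read_state(); print(s["time_s"],infix(s["eef_pos"]),s["ee_rot"],s["contact_force"])
p,d=imaging.capture("wrist"); q,d=imaging.capture("side")
q=cv2.resize(q[150:310,220:400],None,fx=2.625,fy=2.625,interpolation=cv2.INTER_CUBIC)
cv2.imwrite("pics/w4.png",cv2.resize(np.hstack([p[:,:560],q]),None,fx=.77,fy=.77))
E
```

```text
7.55 [ 15.29946705 171.08060688  87.99593055] [179.93588034   0.24973547 -16.18565542] [ 0.00539989 -0.02586076  0.51016   ]
```

View pics/w4.png

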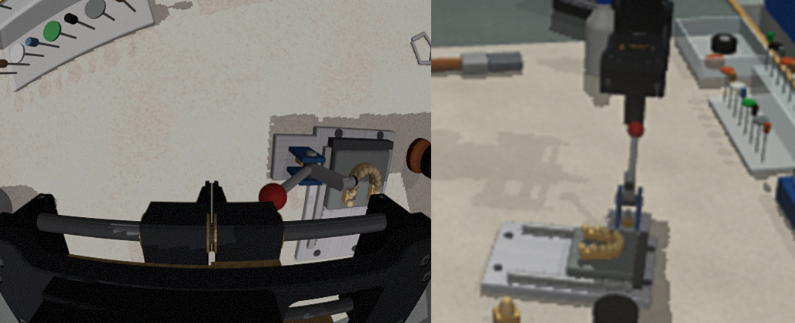

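The closed fingers stand just outside the red ball, in line with it. The TCP is a few mm low and short in x, so I'll correct that and then push.

servo_tool([
  [6, 0, -9, 0, 0, 0, 1],
  [0, 8, 0, 0, 0, 0, 1],
  [0, 4, 0, 0, 0, 0, 1],
  [0, 4, 0, 0, 0, 0, 1],
  [0, 4, 0, 0, 0, 0, 1],
  [0, 4, 0, 0, 0, 0, 1],
  [0, 4, 0, 0, 0, 0, 1],
])

```text
time_s: 8.35
eef_pos: [0.6533, -0.0018, 0.0995]
ee_rot: [-179.9, 0.0, -16.2]
contact_force: [0.6, 6.4, 3.2]
grip_width: 0.003
```

servo_tool([
  [0, 4, 0, 0, 0, 0, 1],
  [0, 4, 0, 0, 0, 0, 1],
  [0, 4, 0, 0, 0, 0, 1],
  [0, 4, 0, 0, 0, 0, 1],
  [0, 4, 0, 0, 0, 0, 1],
  [0, 4, 0, 0, 0, 0, 1],
])

```text
time_s: 8.95
eef_pos: [0.6511, -0.0177, 0.1091]
ee_rot: [-179.1, -0.3, -16.2]
contact_force: [-7.4, 24.5, 33.1]
grip_width: 0.001
```

There's a strong upward force (33 N) and the tool is rising, so I'll stop and look.

```bash
python3 - <<'E'
from rig import env,imaging
from h import *
import cv2
s=env.read_state(); print(s["time_s"],infix(s["eef_pos"]),s["ee_rot"],s["contact_force"],s["moment"])
p,d=imaging.capture("wrist"); q,d=imaging.capture("side")
p=cv2.resize(p[130:330,200:460],(520,400),interpolation=cv2.INTER_CUBIC)
q=cv2.resize(q[170:290,280:364],(280,400),interpolation=cv2.INTER_CUBIC)
cv2.imwrite("pics/w5.png",np.hstack([p,q]))
E
```

```text
8.95 [ 25.24924558 128.29558638 109.10813832] [-179.06529884   -0.34410629  -16.19505589] [-7.36925781 24.50168751 33.05373026] [ 4.46301066  1.25678819 -0.1238944 ]
```

View pics/w5.png

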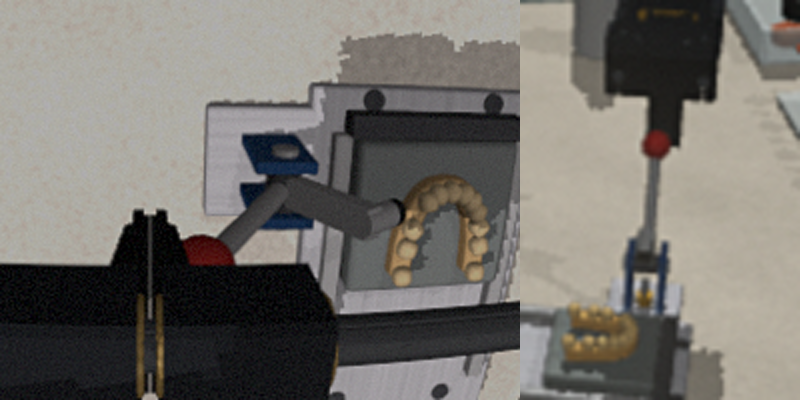

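The ball sits against the finger's outer back, and the lever has moved only partway (arm folded partly down). The finger holds its height while the ball rises on its arc, so it binds. I'll ease off and raise the tip to follow the arc.

servo_tool([
  [-3, -3, -4, 0, 0, 0, 1],
  [-2, -3, -4, 0, 0, 0, 1],
  [0, 0, -4, 0, 0, 0, 1],
  [0, 0, 0, 0, 0, 0, 1],
])

```text
time_s: 9.45
eef_pos: [0.6438, -0.0174, 0.1122]
ee_rot: [-179.9, 0.0, -16.2]
contact_force: [0.7, 6.1, 4.9]
grip_width: 0.003
```

The forces are back to normal (6 N). I'll keep pushing, rising with the arc.

servo_tool([
  [0, 4, -2, 0, 0, 0, 1],
  [0, 4, -1.5, 0, 0, 0, 1],
  [0, 4, -1, 0, 0, 0, 1],
  [0, 0, 0, 0, 0, 0, 1],
])

```text
time_s: 9.85
eef_pos: [0.6406, -0.0299, 0.1171]
ee_rot: [-180.0, -0.0, -16.2]
contact_force: [0.1, 3.3, 6.4]
grip_width: 0.004
```

servo_tool([
  [0, 4, -1, 0, 0, 0, 1],
  [0, 4, -1, 0, 0, 0, 1],
  [0, 4, -0.5, 0, 0, 0, 1],
  [0, 0, 0, 0, 0, 0, 1],
])

```text
time_s: 10.25
eef_pos: [0.6363, -0.0424, 0.1181]
ee_rot: [179.9, 0.1, -16.2]
contact_force: [-0.0, -0.2, -0.2]
grip_width: 0.004
```

The force dropped to zero, so the lever has probably snapped over. I'll retreat outward and up, then check.

servo_tool([
  [0, -10, 0, 0, 0, 0, 1],
  [0, -20, 0, 0, 0, 0, 1],
  [0, -20, -20, 0, 0, 0, 1],
  [0, -20, -40, 0, 0, 0, 1],
  [-40, 0, -40, 0, 0, 0, 1],
  [-50, 0, 0, 0, 0, 0, 1],
  [0, 0, 0, 0, 0, 0, 1],
  [0, 0, 0, 0, 0, 0, 1],
])

```text
time_s: 11.05
eef_pos: [0.5731, 0.0505, 0.2128]
ee_rot: [180.0, 0.1, -16.1]
contact_force: [0.6, -0.6, -0.2]
grip_width: 0.006
```

```bash
python3 - <<'E'
from rig import env,imaging
from h import *
import cv2
s=env.read_state(); print(s["time_s"],infix(s["eef_pos"]),s["contact_force"])
m=imaging.camera_model("wrist")
p,d=imaging.capture("wrist"); q,_=imaging.capture("side"); t,_=imaging.capture("top")
off=np.array([0,3,0])
for k in[(20,35,113),(20,126,105),(35,-40,26),(35,40,26),(-35,39,28),(-35,-39,28)]: print(k,np.round(wproj(m,w(np.array(k)+off)),1))
# knob height from top+side by colour
ms=[]
for n,im in(("top",t),("side",q)):
    b,g,r=[im[...,i].astype(int) for i in range(3)]
    mk=((r>90)&(g<r*.4)&(b<r*.4)).astype(np.uint8); N,l,st,c=cv2.connectedComponentsWithStats(mk); print(n,[(st[i,4],c[i].round(1)) for i in range(1,N)])
q=cv2.resize(q[170:310,230:364],(402,420),interpolation=cv2.INTER_CUBIC)
im=np.hstack([p,q]); cv2.imwrite("pics/w6.png",cv2.resize(im,None,fx=.83,fy=.83))
for n in("top","side"):
    mm=imaging.camera_model(n); c=mm["R"]@w((20,38,113))+mm["t"]; print(n,"clamped knob expected",mm["cx"]+mm["fx"]*c[0]/c[2],mm["cy"]+mm["fy"]*c[1]/c[2])
E
```

```text
11.05 [-68.56363009 172.09582207 212.76546344] [ 0.58532341 -0.62416737 -0.18415832]
(20, 35, 113) [426.9 109. ]
(20, 126, 105) [325.6 102.6]
(35, -40, 26) [449.8 101.8]
(35, 40, 26) [389.5  95.5]
(-35, 39, 28) [388.4 156.5]
(-35, -39, 28) [446.4 159.3]
top [(np.int32(25), array([303.6, 190. ])), (np.int32(1), array([442., 205.]))]
side [(np.int32(27), array([317.6, 230. ]))]
top clamped knob expected 303.495102034987 190.06310179502753
side clamped knob expected 316.6796201569882 231.13041779091012
```

View pics/w6.png

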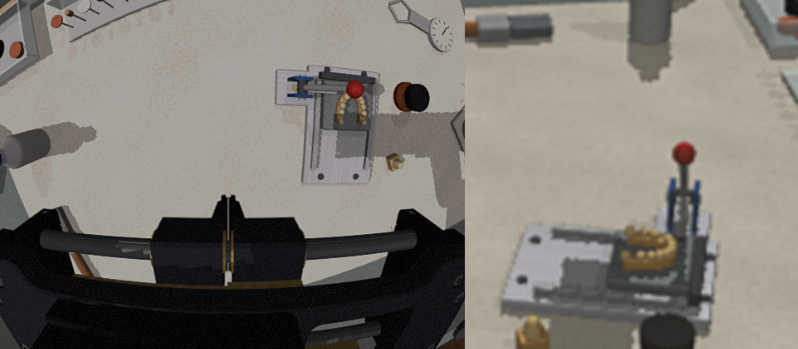

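The red ball is now over the model. It sits within about 1 px of the expected clamped position in both fixed cameras: top (303.6, 190.0) against (303.5, 190.1), side (317.6, 230.0) against (316.7, 231.1). The base's near edge is at v≈157 against 156.5 expected for home. The arm is clear with no force on it, so I'm handing in.

```bash
python3 -c "
from rig import finish_job; print(finish_job())"
```

```text
the job is handed in; nothing more can be done
None
```

I pushed the model about 44 mm along the guides to the stop with closed fingertips, then pushed the toggle lever past centre so it snapped down onto the model. I handed the job in at about 11 s of the 45 s allowed; the hand-in reports no verdict.

**Last checks, all agreeing:**
- **Clamp:** the ball is within about 1 px (roughly 3 mm) of its clamped position in both fixed cameras.
- **Model:** its near edge is within about 1 px of where it should be when home.
- **Bystanders:** the jar, die, bottle and gauge look unmoved in the last picture. I did not measure them, and the spare model and brush were only partly in view.
- **Arm:** it was well clear, with less than 1 N on the tool.

**What went wrong on the way:**
- **Lever push:** the first push bound up, because I held the fingers level while the ball rose on its arc. The tool read about 33 N upward and 25 N sideways. I eased off and followed the arc, and the lever then went over at about 6 N.
- **Fixture position:** my first estimate from the top camera was about 3 mm off sideways. I corrected it from the wrist camera before pushing.

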